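# Close two humidity chambers with upturned jars

### The job

Two open jars each hold a humidity logger that sticks up out of the mouth. Close each one with the empty upside-down jar of the same size and rim colour, set mouth-down on it so that the two rims meet all round, without bumping the logger inside. Leave both chambers standing level and free where the open jars stand now, and leave the bottle, tray and petri dish alone.

Things in the scene. Friction and masses are not known exactly. Their poses are not given: they have to be found in the camera images.
- wide_jar: Wide open jar, frosted, standing mouth-up on the worktop: 60 mm high, body 54 mm in diameter, ending in a flat blue rim flange 64 mm in outer and 48 mm in inner diameter, 6 mm thick; floor 5 mm thick, about 160 g. Origin: centre of its underside; z up, out of the mouth. Holds the wide logger. Loose; it keeps its place and may be nudged by at most a couple of cm
- wide_jar_rim (a point): Centre of the wide jar's mouth, in the plane of the upper face of its rim, 60 mm above its underside
- wide_cover: Empty wide frosted jar with blue rim, the twin of the wide jar in every size, standing upside down (mouth-down) on the worktop: 60 mm high, body 54 mm in diameter, rim flange at the bottom 64 mm outer, 48 mm inner diameter, 6 mm thick; about 90 g. Origin: centre of its mouth, in the plane of the rim's face (now on the worktop); z up, towards its closed flat end at z = +60 mm
- wide_logger: White humidity logger standing loose near the middle of the wide jar's floor: grey foot 26 mm in diameter and 13 mm high, stick 12 mm in diameter with a black head, 83 mm high in all, so it stands 28 mm above the jar's rim. Origin: centre of its underside (on the jar's floor, 5 mm over the worktop); z up
- narrow_jar: Narrow open jar, frosted, standing mouth-up on the worktop: 60 mm high, body 42 mm in diameter, ending in a flat orange rim flange 52 mm in outer and 36 mm in inner diameter, 6 mm thick; floor 5 mm thick, about 160 g. Origin: centre of its underside; z up, out of the mouth. Holds the narrow logger. Loose; it keeps its place and may be nudged by at most a couple of cm
- narrow_jar_rim (a point): Centre of the narrow jar's mouth, in the plane of the upper face of its rim, 60 mm above its underside
- narrow_cover: Empty narrow frosted jar with orange rim, the twin of the narrow jar in every size, standing upside down (mouth-down) on the worktop: 60 mm high, body 42 mm in diameter, rim flange at the bottom 52 mm outer, 36 mm inner diameter, 6 mm thick; about 90 g. Origin: centre of its mouth, in the plane of the rim's face (now on the worktop); z up, towards its closed flat end at z = +60 mm
- narrow_logger: White humidity logger standing loose near the middle of the narrow jar's floor: grey foot 26 mm in diameter and 13 mm high, stick 12 mm in diameter with a black head, 83 mm high in all, so it stands 28 mm above the jar's rim. Origin: centre of its underside (on the jar's floor, 5 mm over the worktop); z up
- bottle: Bystander: small glass bottle with blue screw cap, 62 mm in diameter, 111 mm high; origin at the centre of its underside, z up
- tray: Bystander: shallow grey weighing tray with rounded corners, 140x116x29 mm; origin at the centre of its underside
- dish: Bystander: closed pale petri dish, 91 mm in diameter, 16 mm high; origin at the centre of its underside
Not all that is in view belongs to the job. What is shaped like the wide_cover but purple is not meant.

How it is judged:
By the outcome, as a careful person would: the job done as asked, in the order asked, and still so for the second after the job is handed in, with the robot touching nothing.
It also fails if it takes over 61 s, if anything falls off the work surface, if the arm or the gripper's body presses on something with over 40 N, if the wrist force passes 120 N, or if a joint passes its speed limit or range.

### The arm

A 7-joint arm with a two-finger parallel gripper is mounted at the origin on a cart in front of the work surface, level with it; the furniture and walls round the work are solid. World frame = base frame: x ahead of the robot, y to its left, z up, the work surface at z = 0. Lengths are in m, angles in rad, forces in N, time in s.
With the tool pointing down it reaches from about 0.425 to 0.875 m from the base axis. Payload 4.7 kg.
Tool frame: the origin (TCP) lies on the mounting face of the last link; the fingertips stand 182 mm ahead of it and the grasp point (between the pads) lies 164 mm ahead of it; x points along the fingers, y is the direction in which the jaws open and shut, and the axes are right-handed (so a half turn about x gives the same grasp; the last joint's range is limited). The gripper opens to 87 mm and grips with 3 to 60 N. Pads are 19 mm wide; open, the fingers measure 117 mm over their backs; the gripper's body (75 mm by 190 mm) begins 51 mm behind the grasp point.
Start: joints at [1.359, 0.321, -0.07, 1.45, 0.023, 1.371, -0.057], TCP at [0.146, -0.634, 0.405] pointing down, gripper open.
Joint ranges: [-2.86, 2.86], [-0.3, 2.09], [-1.38, 1.24], [0.06, 2.45], [-1.56, 4.7], [0.09, 2.05], [-2.69, 2.69]. Speed limits (rad/s): [2.57, 2.57, 3.14, 3.14, 3.14, 3.14, 3.14].

### API

Orientations are given as a rotation vector (axis times angle).
In Python, from bench import monitor, get_image, ctrl gives the robot as it stands.
- The arm moves only by the shell command python3 -m creep 'ROWS' [FORCE]. ROWS is JSON, a list of rows, each a list of 7 numbers: the shift along the tool's x, y, z in mm, then the turn, a rotation vector about the tool's x, y, z in rad, then the finger opening in mm, from 0 to 87. A call has 1 to 5 rows; each row shifts and turns the commanded pose from where the row before left it, along the tool's axes as they then stand; what a row does not reach is not made up. A row lasts 1/10 s, in which the tool goes at most 50 mm and 8.59 degrees, less where a joint would pass 70% of its speed; a pose out of reach is approached as far as the arm can. A call is refused whole if a number of a shift passes 50 or a number of a turn 0.15, either way. A call with a gripper value outside its range is refused whole. The fingers move at their own pace and stop on an object; FORCE is the grip in N (left out, the last holds). Time passes only in rows, so rows that do not move let the fingers close. It gives the time, the measured TCP pose, the force and the opening at its end, in the units of the state.
- monitor.get_state(): the state, without advancing time (a new reading comes with each control period).
- get_image(name): name is "scene" or "top" or "wrist"; returns a dict with "img" (400x640x3 uint8, red, green, blue), "mtx" (3x3 intrinsics, pixels), "view" (4x4, takes a point from world to camera coordinates). Camera axes: x right, y up, looking along -z (the intrinsics and any distortion apply to the point x, -y, -z); pixel columns grow to the right and rows downward; lengths in m; the calibration is good to about 2 mm. A picture is of the moment at which its call begins. There is no depth.
- ctrl.close_job(): hands the job in, once; it reports no verdict.
The state is a dict: "time": time; "joint_positions": joint angles; "qd": joint speeds; "joint_torque": joint torques, N m; "position": TCP position; "tool_rot": TCP orientation; "ft_force": force on the tool from outside, world axes, zero at the start; "torque": the same for the moment, N m; "grip_width": opening from 0.0 (shut) to 1.0 (fully open).
Only numpy, scipy, OpenCV 4.12 (cv2) and the standard library are available. Lean on these libraries where they do the work, as an engineer would, in place of code of your own. Each camera call takes 0.05 s, during which the arm holds its last target.

## Working session

There is one attempt and no reset: what is moved stays moved. The work goes in short steps, Python scripts to look and compute and a shell command to move; the robot and the scene stay as the last step left them, time stands still between calls to the robot, and variables do not carry over. Pictures are saved under pics/ and viewed, and the job is handed in when it is done.

```bash
ls; mkdir -p pics; python3 - <<'E'
from bench import monitor,get_image
import cv2,numpy as np
s=monitor.get_state(); print(s)
for n in("scene","top","wrist"):
    d=get_image(n); cv2.imwrite(f"pics/{n}0.png",d["img"][:,:,::-1]); print(n,d["mtx"].tolist(),np.round(d["view"],4).tolist(),[k for k in d])
E
```

```text
pics
{'time': 0.0, 'joint_positions': array([ 1.35910451,  0.32179896, -0.07008293,  1.45166956,  0.02263319,
        1.37081364, -0.05691646]), 'qd': array([-0.00049497,  0.00110871,  0.00057418,  0.00038859, -0.00038033,
       -0.00047236, -0.00017143]), 'joint_torque': array([-7.83004598e-04, -4.91286743e+01, -4.04282100e-01, -3.12535787e+01,
       -6.41412777e-02,  4.35484049e-02,  1.28692800e-04]), 'position': array([ 0.14543515, -0.63330412,  0.40367954]), 'tool_rot': array([ 2.10236908,  0.2404038 , -2.10310039]), 'ft_force': array([-0.18506697,  0.01334202,  0.90657965]), 'torque': array([-1.08508333e-02,  9.24908560e-03,  3.29354122e-05]), 'grip_width': 0.9982705680043541}
scene [[400.59273897666736, 0.0, 317.28594711132786], [0.0, 400.59273897666736, 204.35834956239137], [0.0, 0.0, 1.0]] [[-0.7115, -0.7025, 0.0178, 0.4185], [0.3798, -0.3631, 0.8508, -0.2607], [-0.5912, 0.6121, 0.5252, -0.6436], [0.0, 0.0, 0.0, 1.0]] ['img', 'mtx', 'view']
top [[498.4778917678051, 0.0, 321.16673293081385], [0.0, 498.4778917678051, 195.93664484576948], [0.0, 0.0, 1.0]] [[0.0221, -0.9996, -0.0192, 0.0048], [0.9946, 0.02, 0.1023, -0.595], [-0.1019, -0.0213, 0.9946, -1.0634], [0.0, 0.0, 0.0, 1.0]] ['img', 'mtx', 'view']
wrist [[289.85057824356414, 0.0, 316.62250154673865], [0.0, 289.85057824356414, 200.3425011154821], [0.0, 0.0, 1.0]] [[0.2227, -0.9749, -0.0011, -0.6508], [0.9361, 0.2142, -0.2791, 0.0336], [0.2724, 0.0612, 0.9602, -0.3903], [0.0, 0.0, 0.0, 1.0]] ['img', 'mtx', 'view']
```

View pics/scene0.png

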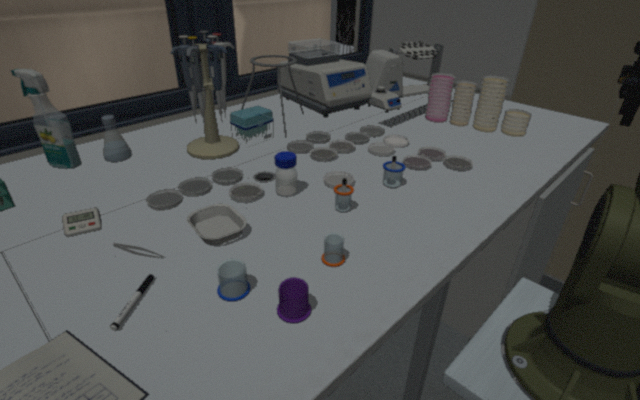

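View pics/top0.png

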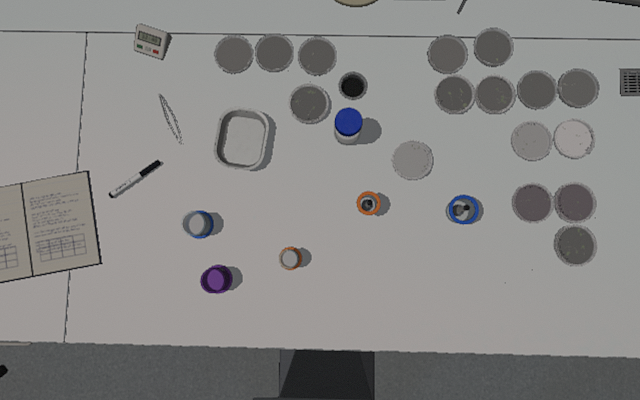

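View pics/wrist0.png

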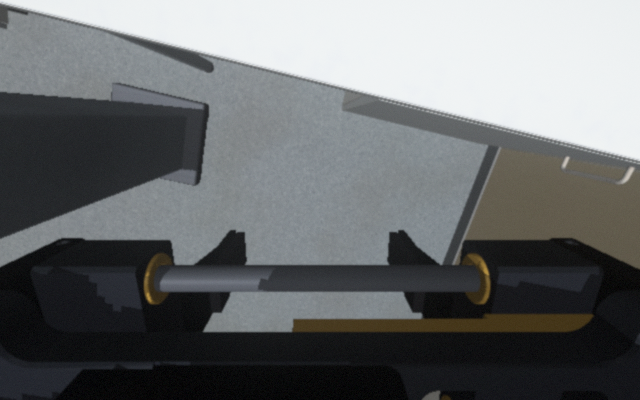

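The top view shows the wide cover (blue) near (199,224), the purple decoy (216,279), the narrow cover (290,258), the narrow jar (368,204) and the wide jar (462,209). Next I'll enlarge crops.

```bash
cat > h.py <<'E'
import numpy as np,cv2
def px(K,V,p):
    c=V@np.r_[p,1]; q=np.array([c[0],-c[1],-c[2]]); u=K@q; return u[:2]/u[2]
def bp(K,V,u,z):
    r=np.linalg.inv(K)@np.r_[u,1]; d=V[:3,:3].T@np.array([r[0],-r[1],-r[2]]); o=-V[:3,:3].T@V[:3,3]
    return o+d*(z-o[2])/d[2]
E
python3 - <<'E'
import cv2
im=cv2.imread("pics/top0.png"); 
c=[(199,224),(290,258),(368,204),(462,209)]
t=[cv2.resize(im[v-25:v+25,u-32:u+33],None,fx=6,fy=6,interpolation=cv2.INTER_CUBIC) for u,v in c]
import numpy as np
cv2.imwrite("pics/topcrop.png",np.vstack([np.hstack(t[:2]),np.hstack(t[2:])]))
im=cv2.imread("pics/scene0.png"); 
c=[(233,281),(334,251),(344,196),(393,173)]
t=[cv2.resize(im[v-25:v+25,u-32:u+33],None,fx=6,fy=6,interpolation=cv2.INTER_CUBIC) for u,v in c]
cv2.imwrite("pics/scenecrop.png",np.vstack([np.hstack(t[:2]),np.hstack(t[2:])]))
E
```

```text
(no output)
```

View pics/topcrop.png

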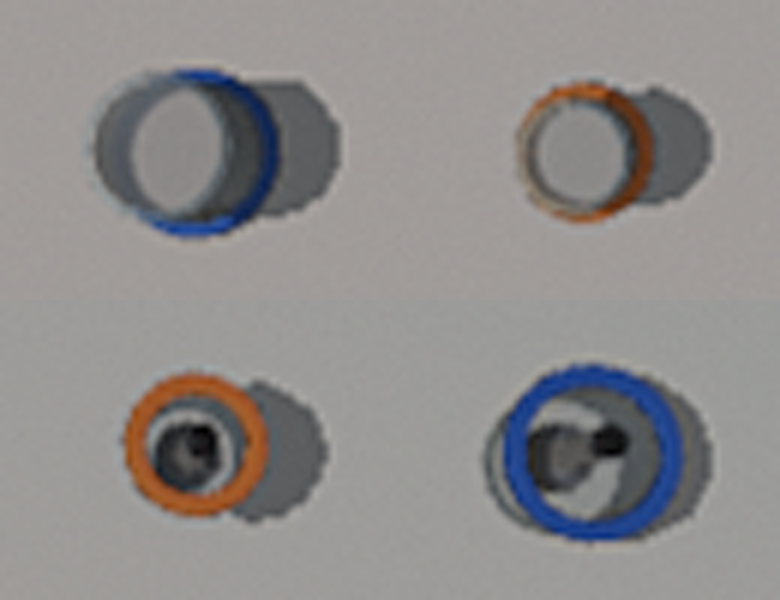

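View pics/scenecrop.png

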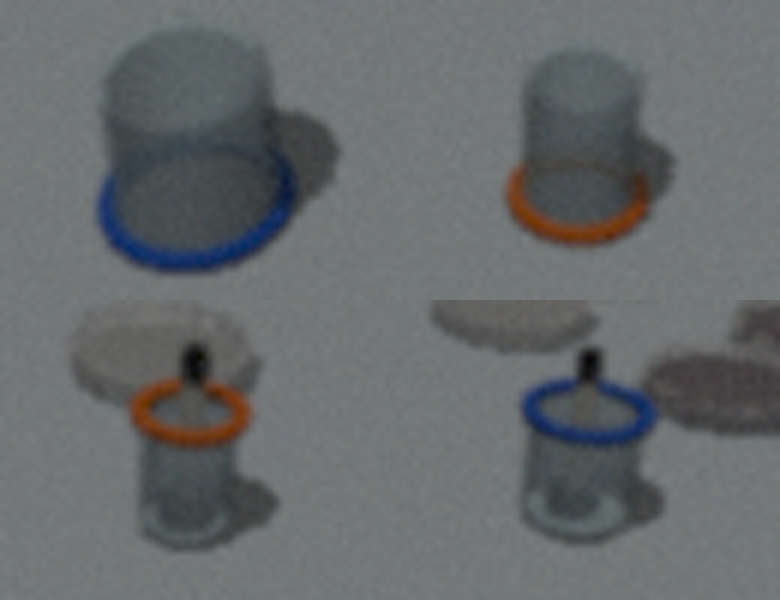

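```bash
cat > loc.py <<'E'
import numpy as np,cv2
from h import *
from scipy.optimize import least_squares
def mask(img,col):
    h=cv2.cvtColor(img,cv2.COLOR_RGB2HSV); H,S,V=[h[...,i].astype(int) for i in range(3)]
    return ((H>3)&(H<20)&(S>130)&(V>60)) if col=="o" else ((H>105)&(H<125)&(S>130)&(V>50))
def ring(d,col,p,R,zt):
    """outer contour of visible rim blob near p fitted by a world circle at height z (outer edge)"""
    K,V=d["mtx"],d["view"]; u=px(K,V,p); m=mask(d["img"],col).astype(np.uint8)
    n,l,st,c=cv2.connectedComponentsWithStats(m,connectivity=8)
    k=np.zeros_like(m)
    yy,xx=np.where(m); 
    for y,x in zip(yy,xx):
        w=bp(K,V,(x,y),p[2])
        if np.hypot(*(w-p)[:2])<R*1.4: k[y,x]=1
    pts=np.argwhere(k)[:,::-1]
    return pts
def fit(d,col,p,Ro,Ri,z):
    pts=ring(d,col,p,Ro,z); w=np.array([bp(d["mtx"],d["view"],q,z)[:2] for q in pts])
    f=lambda c:np.maximum(0,np.hypot(*(w-c).T)-Ro)*1+np.maximum(0,Ri-np.hypot(*(w-c).T))
    r=least_squares(f,p[:2],loss="soft_l1",f_scale=.001)
    return r.x,len(pts),np.abs(r.fun).mean()
E
python3 - <<'E'
from bench import get_image
from loc import *
T=get_image("top");S=get_image("scene")
B=lambda u,z:bp(T["mtx"],T["view"],u,z)
J=dict(wc=((199.1,224.1),.003,"b",.032,.024),nc=((290.1,257.9),.003,"o",.026,.018),nj=((368.2,202.7),.06,"o",.026,.018),wj=((463.5,209.2),.06,"b",.032,.024))
for k,(u,z,c,Ro,Ri) in J.items():
    p=B(u,z); print(k,np.round(p,4), "in scene",np.round(px(S["mtx"],S["view"],p),1))
    for n,d in(("T",T),("S",S)): 
        x,m,e=fit(d,c,p,Ro,Ri,z); print("  ",n,np.round(x,4),m,round(e*1000,2))
print("heads w,n",B((465.8,206.6),.088),B((369.4,201.9),.088))
for n,u,z in(("bottle",(348,118),.111),("dish",(412,160),.016)): print(n,B(u,z))
E
```

```text
wc [0.5284 0.2909 0.003 ] in scene [233.8 288.5]
   T [0.5284 0.2909] 97 0.0
   S [0.5291 0.291 ] 128 0.0
nc [0.4576 0.084  0.003 ] in scene [333.1 257.7]
   T [0.4576 0.084 ] 74 0.0
   S [0.4574 0.0853] 73 0.0
nj [ 0.5793 -0.0837  0.06  ] in scene [343.7 188.1]
   T [ 0.5798 -0.0839] 206 0.0
   S [ 0.5764 -0.0797] 87 0.1
wj [ 0.5696 -0.2853  0.06  ] in scene [393.9 165. ]
   T [ 0.5699 -0.285 ] 280 0.01
   S [ 0.5666 -0.2794] 76 0.07
heads w,n [ 0.57276063 -0.28271436  0.088     ] [ 0.5784483  -0.08412794  0.088     ]
bottle [ 0.7492369  -0.03618342  0.111     ]
dish [ 0.68095308 -0.1833695   0.016     ]
```

```bash
cat > st.py <<'E'
import numpy as np,sys
from bench import monitor
from scipy.spatial.transform import Rotation as Ro
def st(tg=None,show=True):
    s=monitor.get_state(); R=Ro.from_rotvec(s["tool_rot"]).as_matrix()
    if show: print("t",round(s["time"],2),"p",np.round(s["position"],4),"q",np.round(s["joint_positions"],2),"F",np.round(s["ft_force"],1),"w",round(87*s["grip_width"],1)); print(np.round(R,3).tolist())
    if tg is not None: print("to",tg,"shift mm tool",np.round(1000*R.T@(np.array(tg)-s["position"]),1))
    return s,R
def level(yaw):
    """turn (tool rotvec) bringing the tool to point down with jaw axis y at heading yaw"""
    s,R=st(show=False); x=np.array([0,0,-1.]);y=np.array([np.cos(yaw),np.sin(yaw),0]);D=np.c_[x,y,np.cross(x,y)]
    return Ro.from_matrix(R.T@D).as_rotvec()
if __name__=="__main__":
    a=[float(v) for v in sys.argv[1:]]
    s,R=st(a[:3] if len(a)>=3 else None)
    y0=np.arctan2(R[1,1],R[0,1]); print("yaw",y0,"level turn",np.round(level(a[3] if len(a)>3 else y0),4))
E
python3 st.py 0.5 -0.30 0.36
```

```text
t 0.25 p [ 0.1455 -0.6334  0.4042] q [ 1.36  0.32 -0.07  1.45  0.02  1.37 -0.06] F [-0.7 -0.9  0.4] w 87.1
[[-0.0, 0.224, -0.975], [0.001, -0.975, -0.224], [-1.0, -0.001, 0.0]]
to [0.5, -0.3, 0.36] shift mm tool [  44.4 -245.5 -420.2]
yaw -1.3449904378173612 level turn [0.     0.0001 0.0009]
```

```bash
python3 -m creep '[[0,-20,-42,0,0,0,87],[0,-25,-42,0,0,0,87],[0,-25,-42,0,0,0,87],[0,-25,-42,0,0,0,87],[0,-25,-42,0,0,0,87]]' 20; python3 -m creep '[[0,-25,-42,0,0,0,87],[0,-25,-42,0,0,0,87],[0,-25,-42,0,0,0,87],[0,-25,-42,0,0,0,87],[0,-25,-42,0,0,0,87]]'; python3 st.py .5 -.285 .4
```

```text
time: 0.75
position: [0.3244, -0.4679, 0.4048]
tool_rot: [2.102, 0.238, -2.102]
ft_force: [-0.7, -0.5, 1.3]
grip_width: 1.001
time: 1.25
position: [0.501, -0.2992, 0.405]
tool_rot: [2.102, 0.237, -2.102]
ft_force: [-0.2, -0.3, 0.2]
grip_width: 0.995
t 1.25 p [ 0.501  -0.2992  0.405 ] q [ 0.83  0.2  -0.39  1.61  0.08  1.34 -0.91] F [-0.2 -0.3  0.2] w 86.5
[[0.0, 0.224, -0.975], [-0.001, -0.975, -0.224], [-1.0, 0.001, -0.0]]
to [0.5, -0.285, 0.4] shift mm tool [  5.  -14.   -2.2]
yaw -1.3452224561795534 level turn [ 0.     -0.0001 -0.0007]
```

```bash
cat > wr.py <<'E'
import sys
from bench import get_image
from loc import *
n=sys.argv[1]
d=get_image("wrist"); cv2.imwrite(f"pics/{n}.png",d["img"][:,:,::-1]); np.savez(f"{n}.npz",**d)
J=dict(wc=((.5287,.291),.003,"b",.032,.024),nc=((.4575,.0845),.003,"o",.026,.018),nj=((.579,-.083),.06,"o",.026,.018),wj=((.569,-.284),.06,"b",.032,.024))
for k in sys.argv[2:]:
    p,z,c,a,b=J[k]; x,m,e=fit(d,c,np.array([*p,z]),a,b,z); print(k,np.round(x,4),m,round(e*1000,2),"px",px(d["mtx"],d["view"],np.array([*p,z])))
E
python3 wr.py w1 wj
```

```text
wj [ 0.5704 -0.2879] 1078 0.0 px [315.22252381 122.22580336]
```

View pics/w1.png

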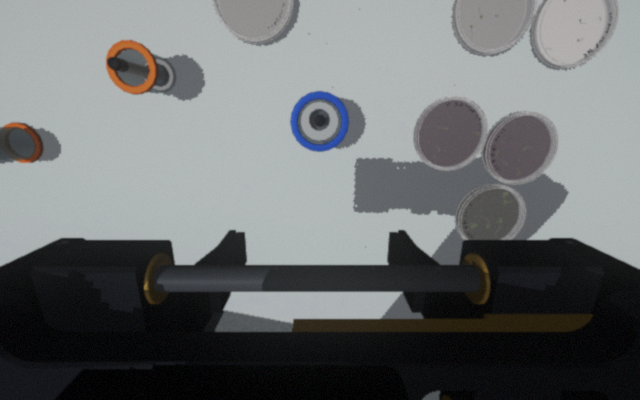

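```bash
python3 -m creep '[[0,-48,-14,0,0,0,87],[0,-48,-14,0,0,0,87],[0,-48,-14,0,0,0,87],[0,-49,-14,0.113,0,0,87],[0,0,0,0.113,0,0,87]]'; python3 -m creep '[[0,0,0,0,0,0,87]]'; python3 st.py .511 -.095 .404 -1.5708; python3 wr.py w2 nj
```

```text
time: 1.8
position: [0.5117, -0.0923, 0.4054]
tool_rot: [2.22, 0.012, -2.218]
ft_force: [0.7, -0.1, 0.4]
grip_width: 1.003
time: 1.9
position: [0.5113, -0.0995, 0.405]
tool_rot: [2.22, 0.002, -2.219]
ft_force: [0.2, -1.3, -0.0]
grip_width: 0.998
t 1.9 p [ 0.5113 -0.0995  0.405 ] q [ 0.64  0.07 -0.52  1.75  0.04  1.33 -1.46] F [ 0.2 -1.3 -0. ] w 86.8
[[0.0, 0.003, -1.0], [-0.001, -1.0, -0.003], [-1.0, 0.001, -0.0]]
to [0.511, -0.095, 0.404] shift mm tool [ 1.  -4.5  0.3]
yaw -1.5678661203338247 level turn [ 0.0029 -0.0003 -0.001 ]
nj [ 0.58   -0.0863] 824 0.0 px [299.56690672 124.47431912]
```

View pics/w2.png

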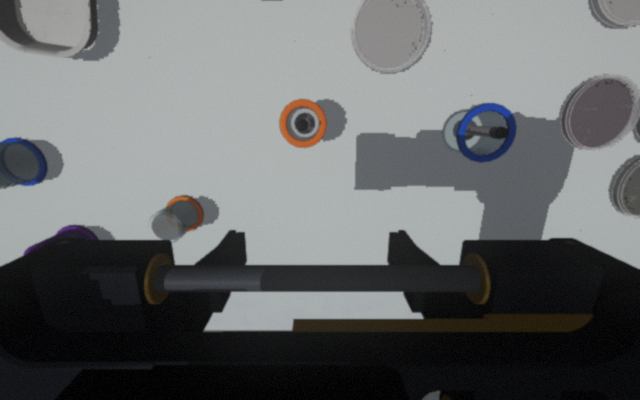

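Narrow jar is centred at pixel (303,124); the cover is at (182,215). Next, the narrow cover.

```bash
python3 -m creep '[[0,-38,17,0,0,0,87],[0,-38,18,0,0,0,87],[0,-38,18,0,0,0,87],[0,-38,18,0,0,0,87],[0,-32,17,0.003,0,0,87]]'; python3 -m creep '[[0,0,0,0,0,0,87]]'; python3 st.py .4575 .0845 .3 -1.5708; python3 wr.py w3 nc
```

```text
time: 2.45
position: [0.4228, 0.0832, 0.4048]
tool_rot: [-2.22, 0.003, 2.22]
ft_force: [-0.0, 0.2, -0.1]
grip_width: 0.998
time: 2.55
position: [0.4219, 0.0861, 0.4051]
tool_rot: [2.22, 0.004, -2.219]
ft_force: [-0.6, -0.8, -0.2]
grip_width: 1.001
t 2.55 p [0.4219 0.0861 0.4051] q [ 0.51 -0.16 -0.69  1.93 -0.1   1.33 -1.72] F [-0.6 -0.8 -0.2] w 87.1
[[0.0, 0.004, -1.0], [-0.0, -1.0, -0.004], [-1.0, 0.0, -0.0]]
to [0.4575, 0.0845, 0.3] shift mm tool [105.1   1.7 -35.6]
yaw -1.5669160259193025 level turn [ 0.0039 -0.0004 -0.0002]
nc [0.4572 0.0833] 159 0.0 px [316.46829239 148.77108474]
```

View pics/w3.png

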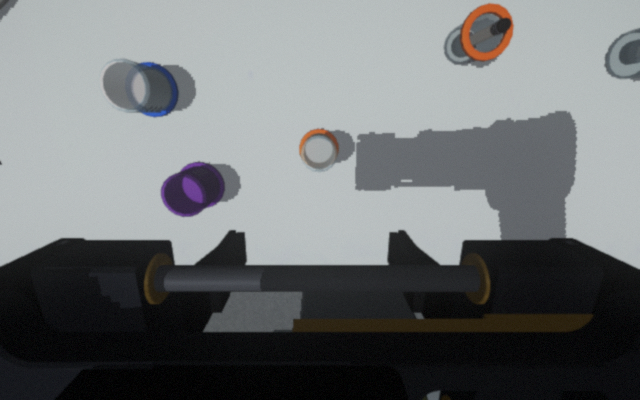

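```bash
python3 - <<'E'
import cv2
im=cv2.imread("pics/w3.png")
cv2.imwrite("pics/w3c.png",cv2.resize(im[120:180,285:355],None,fx=10,fy=10,interpolation=cv2.INTER_CUBIC))
E
```

```text
(no output)
```

View pics/w3c.png

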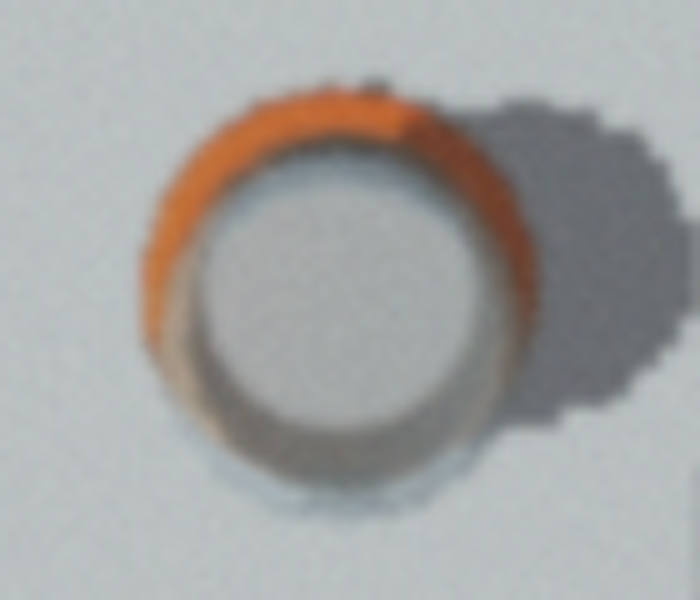

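```bash
python3 - <<'E'
import numpy as np
from h import *
d=np.load("w3.npz");K,V=d["mtx"],d["view"]
f=lambda x,y,z:np.round(bp(K,V,(285+(x+.5)/10-.5,120+(y+.5)/10-.5),z),4)
print("cam",-V[:3,:3].T@V[:3,3])
print("L",f(140,285,.006),"R",f(541,285,.006),"far edge -> cx",f(340,87,.0)[0]-.026,f(340,87,.006)[0]-.026,"top near edge cx",f(340,519,.06)[0]+.021)
E
```

```text
cam [0.4981689  0.08479959 0.38485016]
L [0.4587 0.1077 0.006 ] R [0.4588 0.0558 0.006 ] far edge -> cx 0.4574 0.45759999999999995 top near edge cx 0.4591
```

```bash
python3 -m creep '[[25,4,-18,0.004,0,0,87],[25,0,-18,0,0,0,87],[40,0,0,0,0,0,87],[40,0,0,0,0,0,87],[30,0,0,0,0,0,87]]'; python3 -m creep '[[20,0,0,0,0,0,87],[15,0,0,0,0,0,87],[6,0,0,0,0,0,87],[0,0,0,0,0,0,87]]'; python3 st.py .458 .0818 .204 -1.5708; python3 - <<'E'
from bench import get_image
import cv2,numpy as np
d=get_image("scene");np.savez("s1.npz",**d);im=d["img"][:,:,::-1]
cv2.imwrite("pics/s1.png",cv2.resize(im[190:280,270:400],None,fx=6,fy=6,interpolation=cv2.INTER_CUBIC))
E
```

```text
time: 3.1
position: [0.4595, 0.0758, 0.242]
tool_rot: [-2.214, 0.011, 2.22]
ft_force: [0.5, -0.3, -0.1]
grip_width: 0.994
time: 3.5
position: [0.4596, 0.0771, 0.2028]
tool_rot: [-2.215, 0.01, 2.219]
ft_force: [-0.6, 1.3, 0.7]
grip_width: 1.0
t 3.5 p [0.4596 0.0771 0.2028] q [ 0.45  0.21 -0.72  2.09  0.17  0.91 -1.94] F [-0.6  1.3  0.7] w 87.0
[[-0.002, -0.009, -1.0], [0.0, -1.0, 0.009], [-1.0, -0.0, 0.002]]
to [0.458, 0.0818, 0.204] shift mm tool [-1.2 -4.7  1.6]
yaw -1.5798520315819544 level turn [-0.0091  0.0021  0.    ]
```

View pics/s1.png

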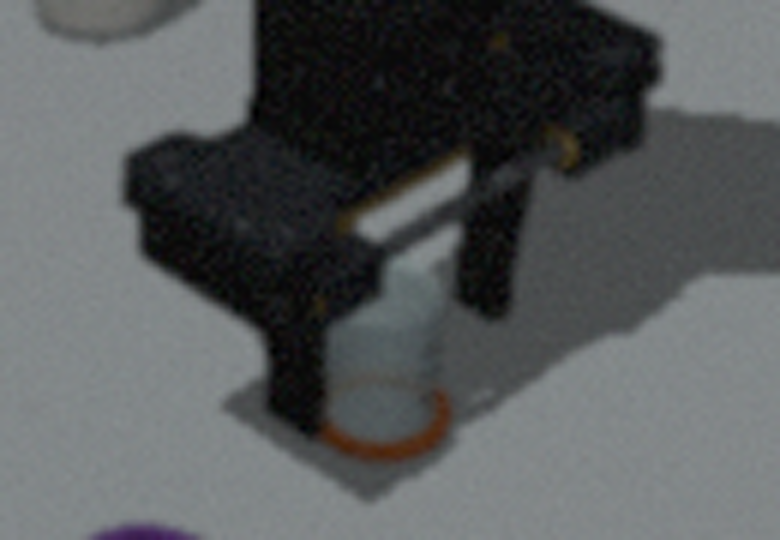

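Fingers straddle the orange cover, about 5 mm off to one side. I'll correct and close gently.

```bash
python3 -m creep '[[-1,-4.5,1.5,-0.009,0.002,0,87],[0,0,0,0,0,0,87],[0,0,0,0,0,0,60]]' 15;python3 st.py .458 .0818 .204 -1.5708;  python3 -m creep '[[0,0,0,0,0,0,55],[0,0,0,0,0,0,48],[0,0,0,0,0,0,44],[0,0,0,0,0,0,36],[0,0,0,0,0,0,36]]' ; python3 -m creep '[[0,0,0,0,0,0,36],[0,0,0,0,0,0,36],[0,0,0,0,0,0,36]]'; python3 st.py .458 .0818 .204 -1.5708; python3 - <<'E'
from bench import get_image
import cv2,numpy as np
a=np.load("s1.npz");d=get_image("scene");np.savez("s2.npz",**d)
f=lambda d:cv2.resize(d["img"][220:280,310:370,::-1],None,fx=6.5,fy=6.5,interpolation=cv2.INTER_CUBIC)
cv2.imwrite("pics/s2.png",np.hstack([f(a),f(d)]))
E
```

```text
time: 3.85
position: [0.4581, 0.0835, 0.2055]
tool_rot: [2.224, 0.002, -2.216]
ft_force: [0.3, -0.4, 0.2]
grip_width: 0.968
t 3.85 p [0.4581 0.0835 0.2055] q [ 0.44  0.2  -0.72  2.09  0.17  0.91 -1.94] F [ 0.3 -0.4  0.2] w 84.2
[[0.004, 0.002, -1.0], [-0.0, -1.0, -0.002], [-1.0, 0.0, -0.004]]
to [0.458, 0.0818, 0.204] shift mm tool [1.5 1.7 0.1]
yaw -1.5683376355525176 level turn [ 0.0025 -0.0036 -0.0004]
time: 4.35
position: [0.4578, 0.0833, 0.2047]
tool_rot: [2.223, 0.002, -2.218]
ft_force: [-0.1, -0.3, 0.3]
grip_width: 0.6
time: 4.65
position: [0.4579, 0.0833, 0.2047]
tool_rot: [2.223, 0.002, -2.218]
ft_force: [-0.9, 1.2, 0.5]
grip_width: 0.603
t 4.65 p [0.4579 0.0833 0.2047] q [ 0.44  0.2  -0.72  2.09  0.17  0.91 -1.94] F [-0.9  1.2  0.5] w 52.4
[[0.002, 0.002, -1.0], [-0.0, -1.0, -0.002], [-1.0, 0.0, -0.002]]
to [0.458, 0.0818, 0.204] shift mm tool [ 0.7  1.5 -0.1]
yaw -1.5690021526900855 level turn [ 0.0018 -0.0019 -0.0001]
```

View pics/s2.png

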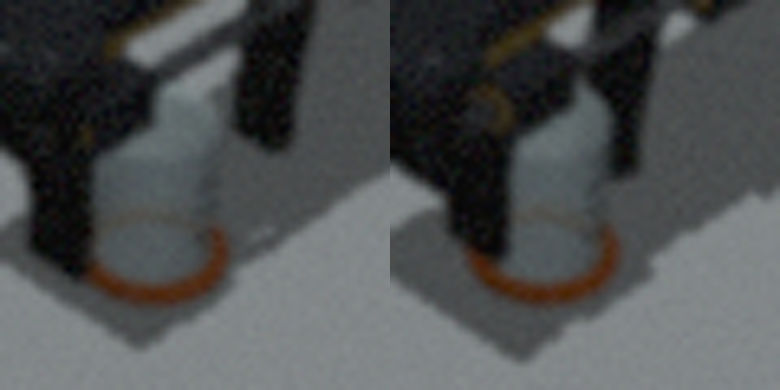

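```bash
python3 wr.py w4
```

```text
(no output)
```

View pics/w4.png

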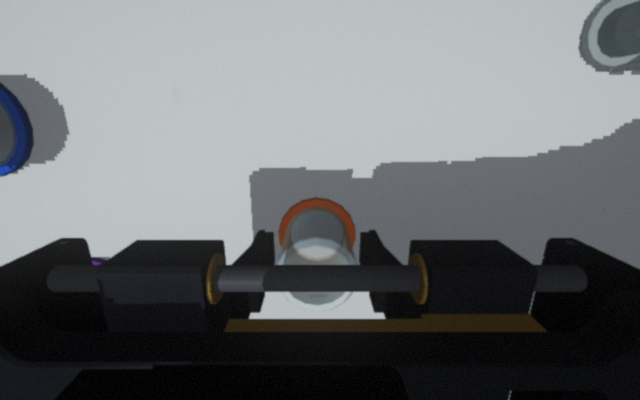

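```bash
python3 -m creep '[[0,0,0,0,0,0,30],[0,0,0,0,0,0,30],[0,0,0,0,0,0,30]]' 25; python3 -m creep '[[0,0,0,0,0,0,30],[0,0,0,0,0,0,30]]' 25; python3 wr.py w5
```

```text
time: 5.05
position: [0.4578, 0.0833, 0.2047]
tool_rot: [2.223, 0.002, -2.218]
ft_force: [-1.0, -0.6, -0.2]
grip_width: 0.594
time: 5.25
position: [0.4578, 0.0833, 0.2047]
tool_rot: [2.223, 0.002, -2.218]
ft_force: [-0.1, 0.2, 0.4]
grip_width: 0.598
```

View pics/w5.png

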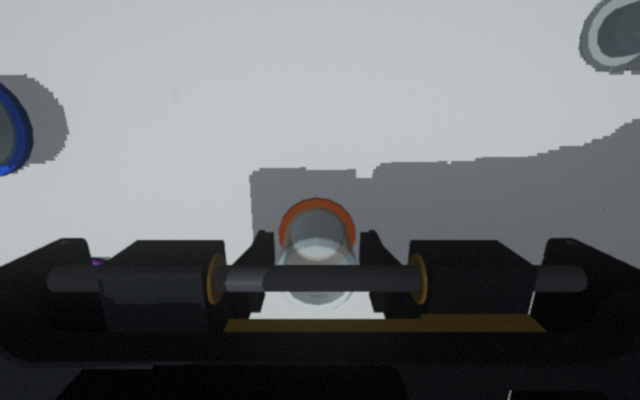

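```bash
python3 -m creep '[[-5,0,0,0,0,0,30],[-5,0,0,0,0,0,30],[-5,0,0,0,0,0,30],[0,0,0,0,0,0,30]]' 25; python3 - <<'E'
from bench import get_image
import cv2,numpy as np
a=np.load("s2.npz");d=get_image("scene");np.savez("s3.npz",**d)
f=lambda d:cv2.resize(d["img"][220:280,310:370,::-1],None,fx=6.5,fy=6.5,interpolation=cv2.INTER_CUBIC)
cv2.imwrite("pics/s3.png",np.hstack([f(a),f(d)]))
E
```

```text
time: 5.7
position: [0.4582, 0.0834, 0.2206]
tool_rot: [2.225, 0.002, -2.216]
ft_force: [0.1, 1.4, -1.4]
grip_width: 0.593
```

View pics/s3.png

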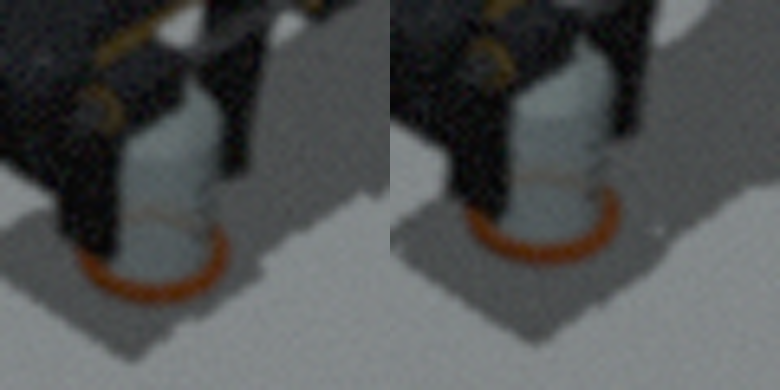

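```bash
python3 - <<'E'
import numpy as np
from h import *
d=np.load("w5.npz");K,V=d["mtx"],d["view"]
cv2.imwrite("pics/w5c.png",cv2.resize(d["img"][190:250,265:370,::-1],None,fx=7,fy=7,interpolation=cv2.INTER_CUBIC))
m=mask=None
from loc import mask
m=mask(d["img"],"o"); ys,xs=np.where(m); print(xs.min(),xs.max(),ys.min())
for z in(.0,.006):
  print(z,"far cx",bp(K,V,(317,ys.min()-.5),z)[0]-.026, "L/R",bp(K,V,(xs.min()-.5,ys[xs.argmin()]),z)[:2],bp(K,V,(xs.max()+.5,ys[xs.argmax()]),z)[:2])
E
```

```text
207 426 199
0.0 far cx 0.4562461414820118 L/R [0.42049196 0.16093811] [0.4229422 0.0026872]
0.006 far cx 0.45793462695434883 L/R [0.42418799 0.15836734] [0.42655858 0.00526098]
```

View pics/w5c.png

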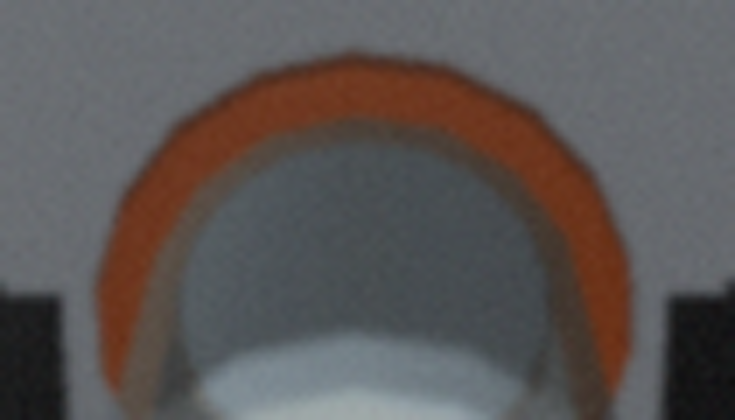

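Cover is held, centred between the fingers. Raise to ~0.33 and carry to above the narrow jar.

```bash
python3 -m creep '[[-20,0,0,0,0,0,30],[-30,0,0,0,0,0,30],[-30,0,0,0,0,0,30],[-20,0,0,0,0,0,30],[-10,0,0,0,0,0,30]]' 25;python3 -m creep '[[0,10,-8,0,0,0,30],[0,25,-18,0,0,0,30],[0,32,-24,0,0,0,30],[0,32,-24,0,0,0,30],[0,32,-22,0,0,0,30]]' ;python3 -m creep '[[0,22,-16,0,0,0,30],[0,12,-8,0,0,0,30],[0,0,0,0,0,0,30]]'; python3 st.py .58 -.0847 .31 -1.5708
```

```text
time: 6.25
position: [0.458, 0.0836, 0.3315]
tool_rot: [2.226, 0.001, -2.215]
ft_force: [0.4, -0.2, -2.2]
grip_width: 0.599
time: 6.75
position: [0.5546, -0.05, 0.3277]
tool_rot: [2.22, 0.001, -2.222]
ft_force: [-0.3, -0.2, -0.6]
grip_width: 0.597
time: 7.05
position: [0.5782, -0.084, 0.328]
tool_rot: [-2.22, 0.001, 2.221]
ft_force: [-1.0, 0.4, -0.8]
grip_width: 0.597
t 7.05 p [ 0.5782 -0.084   0.328 ] q [ 0.61  0.29 -0.6   1.7   0.17  1.21 -1.6 ] F [-1.   0.4 -0.8] w 52.0
[[-0.001, -0.002, -1.0], [0.001, -1.0, 0.002], [-1.0, -0.001, 0.001]]
to [0.58, -0.0847, 0.31] shift mm tool [17.9  0.7 -1.8]
yaw -1.5723867495111343 level turn [-0.0016  0.0007  0.0006]
```

```bash
python3 -m creep '[[9,0.7,-1.8,0,0,0,30],[9,0,0,0,0,0,30],[0,0,0,0,0,0,30]]' ; python3 st.py .58 -.0847 .265 -1.5708;python3 - <<'E'
from bench import get_image
import cv2,numpy as np
d=get_image("scene");np.savez("s4.npz",**d);t=get_image("top");np.savez("t4.npz",**t)
f=lambda im,s=7:cv2.resize(im[...,::-1],None,fx=s,fy=s,interpolation=cv2.INTER_CUBIC)
cv2.imwrite("pics/s4.png",np.hstack([f(d["img"][140:220,315:375],6.5),f(t["img"][160:240,330:390],6.5)]))
E
```

```text
time: 7.35
position: [0.5785, -0.0806, 0.31]
tool_rot: [2.218, 0.005, -2.221]
ft_force: [-0.3, -0.2, -1.8]
grip_width: 0.597
t 7.35 p [ 0.5785 -0.0806  0.31  ] q [ 0.6   0.3  -0.6   1.72  0.18  1.18 -1.61] F [-0.3 -0.2 -1.8] w 52.0
[[-0.002, 0.004, -1.0], [0.001, -1.0, -0.004], [-1.0, -0.001, 0.002]]
to [0.58, -0.0847, 0.265] shift mm tool [45.   4.1 -1.5]
yaw -1.5665751514679371 level turn [0.0042 0.0016 0.0005]
```

View pics/s4.png

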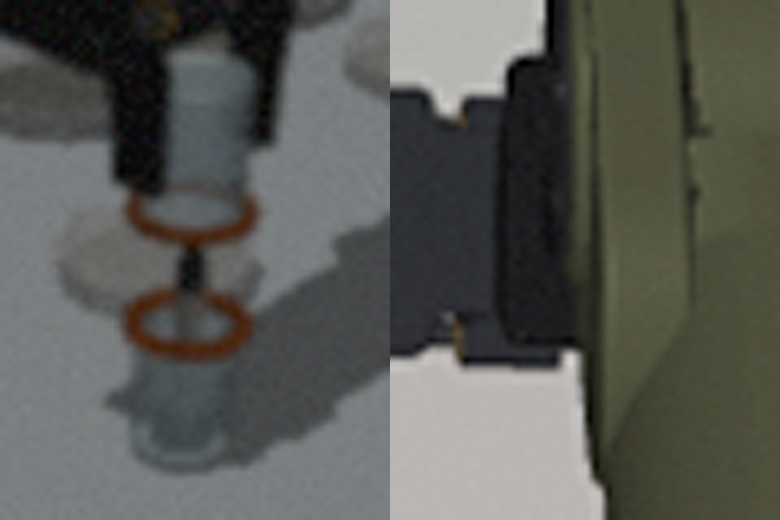

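```bash
python3 -m creep '[[0,0,0,0,0,0,30],[0,0,0,0,0,0,30]]' ; python3 -m creep '[[0,0,0,0,0,0,30],[0,0,0,0,0,0,30]]';python3 st.py .58 -.0847 .265 -1.5708
```

```text
time: 7.65
position: [0.5798, -0.0819, 0.3125]
tool_rot: [2.223, 0.002, -2.217]
ft_force: [-0.8, 0.0, -1.2]
grip_width: 0.594
time: 7.85
position: [0.5798, -0.0822, 0.3122]
tool_rot: [2.223, 0.002, -2.218]
ft_force: [0.3, -0.0, -2.5]
grip_width: 0.602
t 7.85 p [ 0.5798 -0.0822  0.3122] q [ 0.6   0.3  -0.6   1.72  0.18  1.18 -1.61] F [ 0.3 -0.  -2.5] w 52.4
[[0.002, 0.002, -1.0], [-0.0, -1.0, -0.002], [-1.0, 0.0, -0.002]]
to [0.58, -0.0847, 0.265] shift mm tool [47.2  2.5 -0.1]
yaw -1.569059867758737 level turn [ 0.0017 -0.0024 -0.0002]
```

```bash
python3 -m creep '[[10,2.5,0,0,0,0,30],[5,0,0,0,0,0,30],[0,0,0,0,0,0,30],[0,0,0,0,0,0,30],[0,0,0,0,0,0,30]]' ; python3 st.py .58 -.0847 .2647 -1.5708;python3 - <<'E'
from bench import get_image
import cv2,numpy as np
from loc import *
d=get_image("scene");np.savez("s5.npz",**d)
f=lambda im,s=7:cv2.resize(im[...,::-1],None,fx=s,fy=s,interpolation=cv2.INTER_CUBIC)
cv2.imwrite("pics/s5.png",f(d["img"][155:220,315:375],9))
E
```

```text
time: 8.35
position: [0.5799, -0.0846, 0.297]
tool_rot: [2.223, 0.002, -2.218]
ft_force: [0.5, -0.6, -1.2]
grip_width: 0.596
t 8.35 p [ 0.5799 -0.0846  0.297 ] q [ 0.6   0.32 -0.59  1.73  0.19  1.15 -1.62] F [ 0.5 -0.6 -1.2] w 51.9
[[0.002, 0.002, -1.0], [0.0, -1.0, -0.002], [-1.0, -0.0, -0.002]]
to [0.58, -0.0847, 0.2647] shift mm tool [32.3  0.1 -0. ]
yaw -1.568873904278968 level turn [ 0.0019 -0.0022  0.    ]
```

View pics/s5.png

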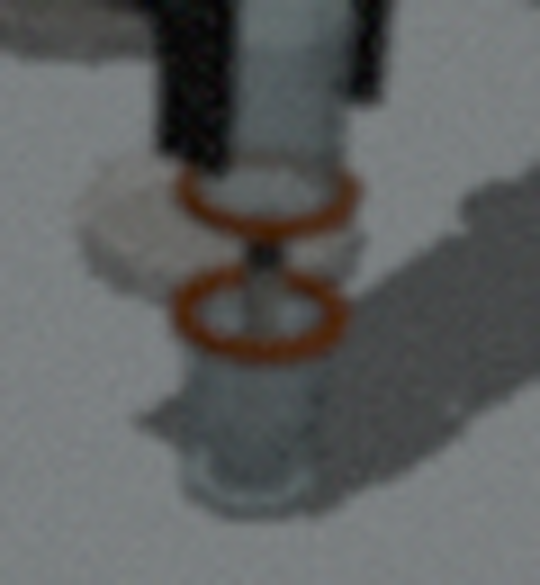

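```bash
python3 - <<'E'
import numpy as np
from h import *
d=np.load("s5.npz");K,V=d["mtx"],d["view"]
def circ(c,z,R):
    t=np.linspace(0,2*np.pi,200); P=[]
    for zz in(z,z+.006):
        P+= [px(K,V,np.array([c[0]+R*np.cos(a),c[1]+R*np.sin(a),zz])) for a in t]
    P=np.array(P); return (P-[315,155]+.5)*9-.5
for c,z in(((.58,-.0847),.0923),((.58,-.0847),.054)):
    P=circ(c,z,.026); print("L/R/mid",P[:,0].min().round(1),P[:,0].max().round(1),P[:,0].mean().round(1),"top/bottom",P[:,1].min().round(1),P[:,1].max().round(1))
for dx in((.003,0),(0,.003)):
    P=circ((.58+dx[0],-.0847+dx[1]),.0923,.026); print(dx,P[:,0].mean(),P[:,1].max())
E
```

```text
L/R/mid 173.8 364.9 268.8 top/bottom 134.8 242.3
L/R/mid 168.4 355.7 261.5 top/bottom 255.1 365.4
(0.003, 0) 260.61916344462986 238.43821681851497
(0, 0.003) 261.58139998224806 245.97370242781918
```

Rims align within under 1 mm in the model comparison. Descending.

```bash
python3 -m creep '[[7,0,0,0,0,0,30],[8,0,0,0,0,0,30],[8,0,0,0,0,0,30],[6,0,0,0,0,0,30],[0,0,0,0,0,0,30]]' ; python3 -m creep '[[0,0,0,0,0,0,30],[0,0,0,0,0,0,30]]'; python3 st.py .58 -.0847 .2647 -1.5708
```

```text
time: 8.9
position: [0.5793, -0.0846, 0.2664]
tool_rot: [2.22, 0.003, -2.221]
ft_force: [0.4, 0.3, -0.5]
grip_width: 0.599
time: 9.1
position: [0.58, -0.0846, 0.2683]
tool_rot: [2.223, 0.002, -2.218]
ft_force: [-0.3, -0.7, -1.8]
grip_width: 0.596
t 9.1 p [ 0.58   -0.0846  0.2683] q [ 0.59  0.35 -0.59  1.76  0.21  1.1  -1.63] F [-0.3 -0.7 -1.8] w 51.9
[[0.003, 0.002, -1.0], [-0.0, -1.0, -0.002], [-1.0, 0.0, -0.003]]
to [0.58, -0.0847, 0.2647] shift mm tool [3.6 0.1 0.1]
yaw -1.5690197690312182 level turn [ 0.0018 -0.0026 -0.0001]
```

```bash
python3 -m creep '[[1.5,0,0,0,0,0,30],[1.5,0,0,0,0,0,30],[0,0,0,0,0,0,30],[0,0,0,0,0,0,30]]' ; python3 -m creep '[[0.5,0,0,0,0,0,30],[0,0,0,0,0,0,30],[0,0,0,0,0,0,30]]';python3 -m creep '[[0.5,0,0,0,0,0,30],[0,0,0,0,0,0,30],[0,0,0,0,0,0,30]]'; python3 st.py .58 -.0847 .2647 -1.5708;python3 - <<'E'
from bench import get_image
import cv2,numpy as np
d=get_image("scene");np.savez("s6.npz",**d)
f=lambda im,s=7:cv2.resize(im[...,::-1],None,fx=s,fy=s,interpolation=cv2.INTER_CUBIC)
cv2.imwrite("pics/s6.png",f(d["img"][155:220,315:375],9))
E
```

```text
time: 9.5
position: [0.5798, -0.0846, 0.265]
tool_rot: [2.223, 0.002, -2.218]
ft_force: [-0.4, -0.3, -1.6]
grip_width: 0.598
time: 9.8
position: [0.5799, -0.0847, 0.2647]
tool_rot: [2.223, 0.002, -2.218]
ft_force: [-0.9, 0.3, 0.7]
grip_width: 0.6
time: 10.1
position: [0.58, -0.0846, 0.2647]
tool_rot: [2.223, 0.002, -2.218]
ft_force: [-2.9, -0.2, 5.7]
grip_width: 0.6
t 10.1 p [ 0.58   -0.0846  0.2647] q [ 0.59  0.35 -0.58  1.76  0.22  1.09 -1.63] F [-2.9 -0.2  5.7] w 52.2
[[0.003, 0.002, -1.0], [-0.0, -1.0, -0.002], [-1.0, 0.0, -0.003]]
to [0.58, -0.0847, 0.2647] shift mm tool [ 0.   0.1 -0. ]
yaw -1.5690187183258346 level turn [ 0.0018 -0.0025 -0.0004]
```

View pics/s6.png

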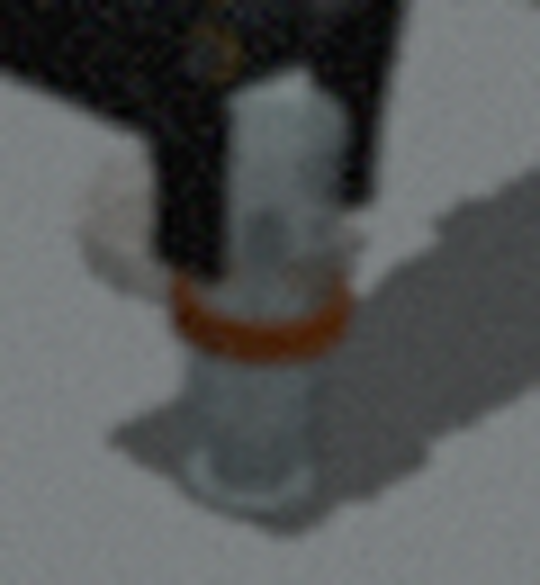

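Seated with contact force ~6 N; rims coincide. Release and rise.

```bash
python3 -m creep '[[-0.5,0,0,0,0,0,30],[0,0,0,0,0,0,45],[0,0,0,0,0,0,60],[0,0,0,0,0,0,87],[0,0,0,0,0,0,87]]' ; python3 -m creep '[[0,0,0,0,0,0,87],[0,0,0,0,0,0,87]]'; python3 st.py .58 -.0847 .404 -1.5708
```

```text
time: 10.65
position: [0.5798, -0.0847, 0.2641]
tool_rot: [2.223, 0.002, -2.219]
ft_force: [-0.1, -0.1, -0.1]
grip_width: 0.79
time: 10.85
position: [0.5798, -0.0847, 0.2643]
tool_rot: [2.223, 0.002, -2.219]
ft_force: [-1.1, -0.4, 0.1]
grip_width: 0.945
t 10.85 p [ 0.5798 -0.0847  0.2643] q [ 0.59  0.35 -0.58  1.76  0.22  1.09 -1.63] F [-1.1 -0.4  0.1] w 82.2
[[0.002, 0.002, -1.0], [0.0, -1.0, -0.002], [-1.0, -0.0, -0.002]]
to [0.58, -0.0847, 0.404] shift mm tool [-139.7    0.    -0.4]
yaw -1.5689810667979953 level turn [ 0.0018 -0.0018  0.    ]
```

```bash
python3 -m creep '[[-15,0,0,0,0,0,87],[-35,0,0,0,0,0,87],[-40,0,0,0,0,0,87],[-35,0,0,0,0,0,87],[-15,0,0,0,0,0,87]]' ; python3 -m creep '[[0,-20,6,0,0,0,87],[0,-40,12,0,0,0,87],[0,-45,14,0,0,0,87],[0,-45,14,0,0,0,87],[0,-45,14,0,0,0,87]]';python3 -m creep '[[0,-45,14,0,0,0,87],[0,-45,14,0,0,0,87],[0,-45,14,0,0,0,87],[0,-45,13,0,0,0,87],[0,0,0,0,0,0,87]]'; python3 -m creep '[[0,0,0,0,0,0,87],[0,0,0,0,0,0,87]]'; python3 st.py .465 .29 .404 -1.5708; python3 wr.py w6 wc; python3 - <<'E'
from bench import get_image
import cv2,numpy as np
d=get_image("scene");np.savez("s7.npz",**d);t=get_image("top");np.savez("t7.npz",**t)
f=lambda im,s=7:cv2.resize(im[...,::-1],None,fx=s,fy=s,interpolation=cv2.INTER_CUBIC)
cv2.imwrite("pics/s7.png",np.hstack([f(d["img"][140:220,315:375],6.5),f(t["img"][160:240,330:390],6.5)]))
d=np.load("w6.npz");cv2.imwrite("pics/w6c.png",f(d["img"][80:180,260:380],6))
E
```

```text
time: 11.35
position: [0.5803, -0.0842, 0.4096]
tool_rot: [2.229, 0.001, -2.21]
ft_force: [0.9, -0.2, -0.1]
grip_width: 0.998
time: 11.85
position: [0.5171, 0.1129, 0.4027]
tool_rot: [2.219, 0.003, -2.221]
ft_force: [1.4, 0.0, 1.0]
grip_width: 0.997
time: 12.35
position: [0.4581, 0.298, 0.4033]
tool_rot: [2.213, 0.021, -2.217]
ft_force: [-0.0, 0.7, 1.0]
grip_width: 0.999
time: 12.55
position: [0.4637, 0.2892, 0.403]
tool_rot: [2.22, -0.001, -2.22]
ft_force: [1.0, -0.5, -0.2]
grip_width: 1.002
t 12.55 p [0.4637 0.2892 0.403 ] q [ 0.19  0.18 -0.88  1.69  0.15  1.34 -2.29] F [ 1.  -0.5 -0.2] w 87.1
[[0.0, 0.001, -1.0], [-0.002, -1.0, -0.001], [-1.0, 0.002, -0.0]]
to [0.465, 0.29, 0.404] shift mm tool [-1.  -0.7 -1.3]
yaw -1.5698408961080623 level turn [ 0.001  -0.0003 -0.0017]
wc [0.5287 0.291 ] 52 0.0 px [313.27152976 125.58346449]
```

View pics/s7.png

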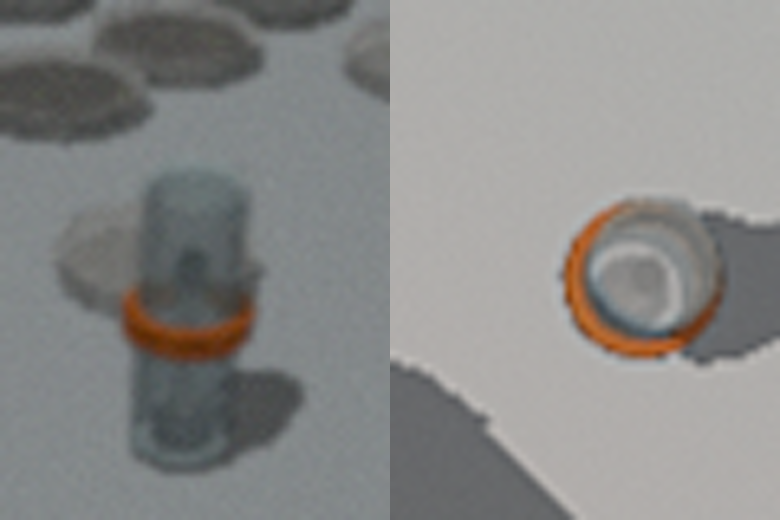

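View pics/w6c.png

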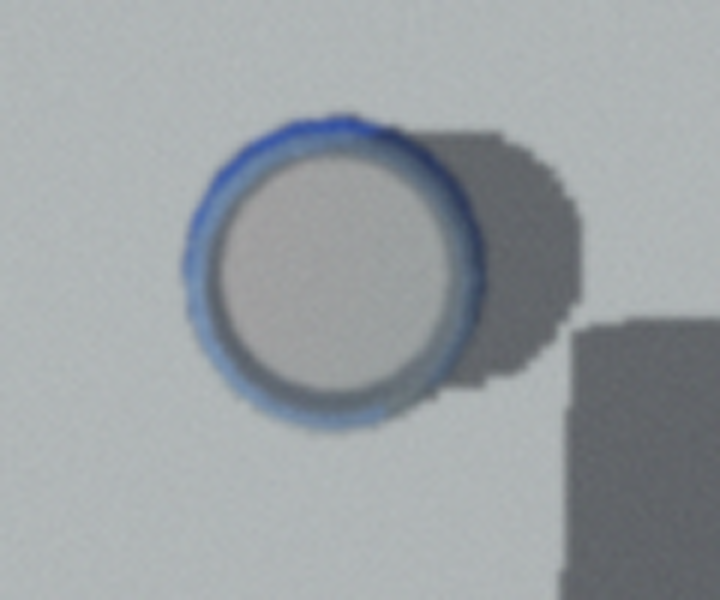

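```bash
python3 - <<'E'
import numpy as np
from h import *
d=np.load("w6.npz");K,V=d["mtx"],d["view"]
f=lambda x,y,z:np.round(bp(K,V,(260+(x+.5)/6-.5,80+(y+.5)/6-.5),z),4)
print("cam",-V[:3,:3].T@V[:3,3])
print("L",f(183,268,.006),"R",f(487,268,.006),"far edge cx",f(338,115,.0)[0]-.032,f(338,115,.006)[0]-.032,"top near edge cx",f(335,432,.06)[0]+.027)
E
python3 st.py .529 .2885 .404 -1.5708
```

```text
cam [0.54005209 0.28770008 0.38277606]
L [0.5304 0.3201 0.006 ] R [0.5304 0.2564 0.006 ] far edge cx 0.5291 0.5287 top near edge cx 0.5296000000000001
t 12.7 p [0.4645 0.2887 0.4037] q [ 0.19  0.18 -0.88  1.69  0.15  1.34 -2.29] F [ 0.4 -0.1 -0.3] w 87.3
[[0.001, -0.001, -1.0], [-0.001, -1.0, 0.001], [-1.0, 0.001, -0.001]]
to [0.529, 0.2885, 0.404] shift mm tool [ -0.2   0.1 -64.5]
yaw -1.571770984431603 level turn [-0.001  -0.0014 -0.001 ]
```

```bash
python3 -m creep '[[20,-1.3,-25,0,0,0,87],[30,0,-25,0,0,0,87],[40,0,-14.5,0,0,0,87],[35,0,0,0,0,0,87],[25,0,0,0,0,0,87]]'; python3 st.py;python3 -m creep '[[20,0,0,0,0,0,87],[15,0,0,0,0,0,87],[7,0,0,0,0,0,87],[3,0,0,0,0,0,87],[0,0,0,0,0,0,87]]';python3 -m creep '[[0,0,0,0,0,0,87],[0,0,0,0,0,0,87]]'; python3 st.py .529 .290 .2047 -1.5708
```

```text
time: 13.2
position: [0.5291, 0.2895, 0.2512]
tool_rot: [2.22, -0.003, -2.223]
ft_force: [0.6, 0.2, 0.4]
grip_width: 1.002
t 13.2 p [0.5291 0.2895 0.2512] q [ 0.09  0.46 -0.79  1.72  0.36  1.11 -2.38] F [0.6 0.2 0.4] w 87.1
[[-0.001, -0.001, -1.0], [-0.002, -1.0, 0.001], [-1.0, 0.002, 0.001]]
yaw -1.5721713492011578 level turn [-0.      0.0012 -0.0015]
time: 13.7
position: [0.5291, 0.2915, 0.2098]
tool_rot: [2.224, 0.002, -2.218]
ft_force: [-0.2, 0.4, 0.5]
grip_width: 1.001
time: 13.9
position: [0.5291, 0.2918, 0.2103]
tool_rot: [2.225, 0.003, -2.217]
ft_force: [0.2, 0.1, 0.2]
grip_width: 0.998
t 13.9 p [0.5291 0.2918 0.2103] q [ 0.07  0.51 -0.77  1.75  0.41  1.04 -2.41] F [0.2 0.1 0.2] w 86.8
[[0.004, 0.002, -1.0], [0.0, -1.0, -0.002], [-1.0, -0.0, -0.004]]
to [0.529, 0.29, 0.2047] shift mm tool [5.6 1.8 0.1]
yaw -1.5690211853047789 level turn [ 0.0018 -0.0036  0.0005]
```

```bash
python3 -m creep '[[4,1.8,0,0,0,0,87],[0,0,0,0,0,0,87],[0,0,0,0,0,0,87]]' 25; python3 - <<'E'
from bench import get_image
import numpy as np
np.savez("s8.npz",**get_image("scene"))
E
python3 -m creep '[[0,0,0,0,0,0,75],[0,0,0,0,0,0,65],[0,0,0,0,0,0,58],[0,0,0,0,0,0,40],[0,0,0,0,0,0,40]]'; python3 -m creep '[[0,0,0,0,0,0,40],[0,0,0,0,0,0,40],[0,0,0,0,0,0,40]]'; python3 st.py .529 .290 .2047 -1.5708; python3 wr.py w7; python3 - <<'E'
from bench import get_image
import cv2,numpy as np
a=np.load("s8.npz");d=get_image("scene");np.savez("s9.npz",**d)
f=lambda d:cv2.resize(d["img"][245:305,200:260,::-1],None,fx=6.5,fy=6.5,interpolation=cv2.INTER_CUBIC)
cv2.imwrite("pics/s9.png",np.hstack([f(a),f(d)]))
E
```

```text
time: 14.2
position: [0.5288, 0.2895, 0.2052]
tool_rot: [2.223, 0.001, -2.218]
ft_force: [0.9, -0.4, -0.2]
grip_width: 0.999
time: 14.75
position: [0.5288, 0.2898, 0.2054]
tool_rot: [2.223, 0.002, -2.218]
ft_force: [0.0, -0.3, 0.7]
grip_width: 0.737
time: 15.05
position: [0.5288, 0.2898, 0.2054]
tool_rot: [2.223, 0.002, -2.218]
ft_force: [0.5, -0.3, 0.2]
grip_width: 0.738
t 15.05 p [0.5288 0.2898 0.2054] q [ 0.07  0.51 -0.77  1.76  0.41  1.04 -2.41] F [ 0.5 -0.3  0.2] w 64.2
[[0.002, 0.002, -1.0], [0.0, -1.0, -0.002], [-1.0, -0.0, -0.002]]
to [0.529, 0.29, 0.2047] shift mm tool [ 0.7 -0.2 -0.2]
yaw -1.568958053077131 level turn [ 0.0018 -0.0021  0.0001]
```

View pics/s9.png

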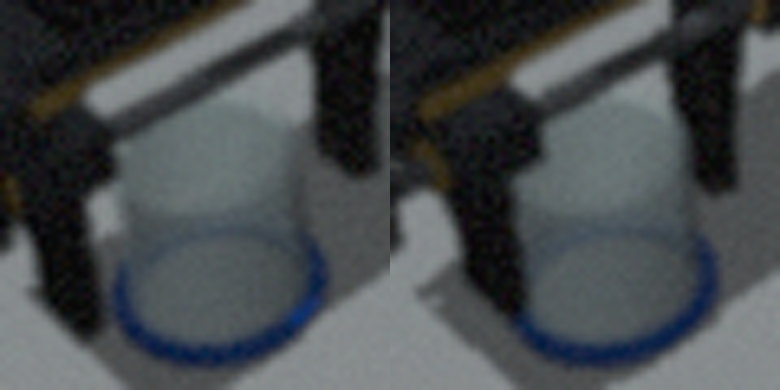

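View pics/w7.png

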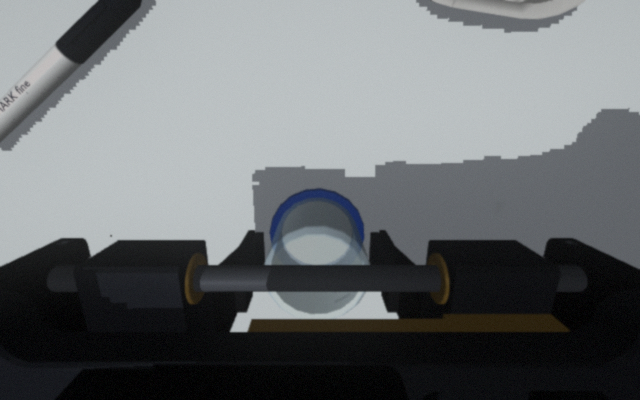

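```bash
python3 - <<'E'
import numpy as np
from h import *
d=np.load("w7.npz");K,V=d["mtx"],d["view"]
cv2.imwrite("pics/w7c.png",cv2.resize(d["img"][180:250,260:375,::-1],None,fx=6,fy=6,interpolation=cv2.INTER_CUBIC))
for r in(187,188,189):print(r,bp(K,V,(317,r),.006)[0]-.032)
E
python3 -m creep '[[-5,0,0,0,0,0,40],[-25,0,0,0,0,0,40],[-35,0,0,0,0,0,40],[-35,0,0,0,0,0,40],[-20,0,0,0,0,0,40]]'; python3 -m creep '[[0,0,0,0,0,0,40],[0,0,0,0,0,0,40]]'; python3 st.py .57 -.286 .33 -1.5708
```

```text
187 0.5302819578703941
188 0.5296289265638773
189 0.5289746112388363
time: 15.65
position: [0.5288, 0.2902, 0.3285]
tool_rot: [2.227, 0.003, -2.215]
ft_force: [-0.5, -0.0, -1.1]
grip_width: 0.742
time: 15.85
position: [0.5284, 0.2895, 0.3251]
tool_rot: [2.223, 0.001, -2.218]
ft_force: [0.1, -0.1, -1.5]
grip_width: 0.738
t 15.85 p [0.5284 0.2895 0.3251] q [ 0.13  0.38 -0.83  1.65  0.3   1.23 -2.34] F [ 0.1 -0.1 -1.5] w 64.2
[[0.002, 0.002, -1.0], [-0.001, -1.0, -0.002], [-1.0, 0.001, -0.002]]
to [0.57, -0.286, 0.33] shift mm tool [ -4.4 575.5 -40.7]
yaw -1.5691481377435526 level turn [ 0.0017 -0.0021 -0.0007]
```

View pics/w7c.png

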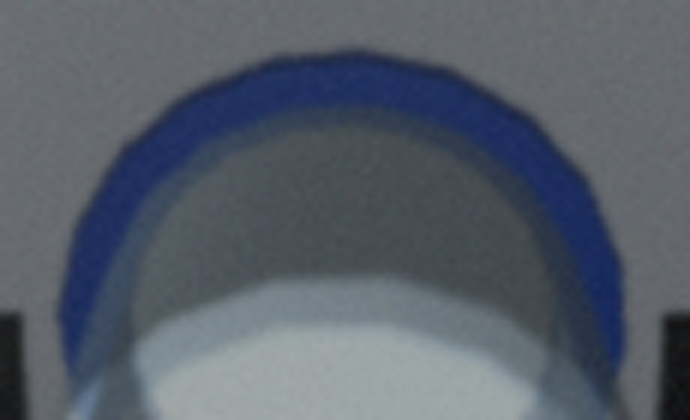

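```bash
python3 -m creep '[[-25,0,0,0,0,0,40],[-30,10,-1,0,0,0,40],[-10,25,-2,0,0,0,40],[0,35,-3,0,0,0,40],[0,40,-3,0,0,0,40]]'; python3 -m creep '[[0,45,-3,0,0,0,40],[0,45,-3,0,0,0,40],[0,45,-3,0,0,0,40],[0,45,-3,0,0,0,40],[0,45,-3,0,0,0,40]]'; python3 st.py .57 -.286 .33 -1.5708
```

```text
time: 16.35
position: [0.537, 0.1794, 0.3889]
tool_rot: [2.219, 0.005, -2.22]
ft_force: [1.0, -0.1, -1.1]
grip_width: 0.74
time: 16.85
position: [0.5522, -0.0474, 0.3885]
tool_rot: [2.219, 0.002, -2.222]
ft_force: [1.0, -0.2, -1.6]
grip_width: 0.739
t 16.85 p [ 0.5522 -0.0474  0.3885] q [ 0.66  0.18 -0.69  1.69  0.12  1.31 -1.63] F [ 1.  -0.2 -1.6] w 64.3
[[-0.001, 0.001, -1.0], [0.0, -1.0, -0.001], [-1.0, -0.0, 0.001]]
to [0.57, -0.286, 0.33] shift mm tool [ 58.4 238.6 -17.5]
yaw -1.5693529957320742 level turn [0.0014 0.0012 0.0001]
```

```bash
python3 -m creep '[[0,45,-3,0,0,0,40],[0,45,-3,0,0,0,40],[0,45,-3,0,0,0,40],[0,40,-3,0,0,0,40],[0,30,-3,0,0,0,40]]'; python3 -m creep '[[0,20,-2,0,0,0,40],[0,10,-1,0,0,0,40],[0,0,0,0,0,0,40],[0,0,0,0,0,0,40],[0,0,0,0,0,0,40]]'; python3 st.py .57 -.286 .33 -1.5708
```

```text
time: 17.35
position: [0.5672, -0.2539, 0.3878]
tool_rot: [-2.218, 0.001, 2.223]
ft_force: [-0.2, -0.2, -0.1]
grip_width: 0.737
time: 17.85
position: [0.572, -0.2778, 0.3907]
tool_rot: [2.222, 0.006, -2.217]
ft_force: [0.7, -0.1, -1.2]
grip_width: 0.74
t 17.85 p [ 0.572  -0.2778  0.3907] q [ 0.85  0.35 -0.55  1.49  0.18  1.35 -1.29] F [ 0.7 -0.1 -1.2] w 64.4
[[0.002, 0.005, -1.0], [0.001, -1.0, -0.005], [-1.0, -0.001, -0.002]]
to [0.57, -0.286, 0.33] shift mm tool [60.7  8.2  2.1]
yaw -1.5657395498128837 level turn [ 0.0051 -0.0022  0.0006]
```

```bash
python3 -m creep '[[20,8,2,0.004,0,0,40],[25,0,0,0,0,0,40],[20,0,0,0,0,0,40],[10,0,0,0,0,0,40],[0,0,0,0,0,0,40]]'; python3 -m creep '[[0,0,0,0,0,0,40],[0,0,0,0,0,0,40],[0,0,0,0,0,0,40]]'; python3 st.py .57 -.286 .2985 -1.5708
```

```text
time: 18.35
position: [0.5694, -0.287, 0.3143]
tool_rot: [-2.22, -0.001, 2.221]
ft_force: [-0.9, 0.6, -0.9]
grip_width: 0.735
time: 18.65
position: [0.57, -0.2882, 0.3168]
tool_rot: [-2.225, 0.004, 2.217]
ft_force: [0.1, 0.0, -0.7]
grip_width: 0.736
t 18.65 p [ 0.57   -0.2882  0.3168] q [ 0.85  0.4  -0.54  1.58  0.21  1.22 -1.3 ] F [ 0.1  0.  -0.7] w 64.0
[[0.004, -0.002, -1.0], [-0.001, -1.0, 0.002], [-1.0, 0.001, -0.004]]
to [0.57, -0.286, 0.2985] shift mm tool [18.3 -2.2  0.1]
yaw -1.5728969170625218 level turn [-0.0021 -0.0038 -0.0011]
```

```bash
python3 -m creep '[[10,-2.2,0,0,0,0,40],[7,0,0,0,0,0,40],[0,0,0,0,0,0,40],[0,0,0,0,0,0,40],[0,0,0,0,0,0,40]]'; python3 -m creep '[[0,0,0,0,0,0,40],[0,0,0,0,0,0,40]]'; python3 st.py .57 -.286 .2654 -1.5708;python3 - <<'E'
from bench import get_image,monitor
import cv2,numpy as np
from h import *
d=get_image("scene");np.savez("s10.npz",**d)
cv2.imwrite("pics/s10.png",cv2.resize(d["img"][130:195,365:425,::-1],None,fx=9,fy=9,interpolation=cv2.INTER_CUBIC))
K,V=d["mtx"],d["view"]; p=monitor.get_state()["position"]
def circ(c,z,R):
    t=np.linspace(0,2*np.pi,200); P=np.array([px(K,V,np.array([c[0]+R*np.cos(a),c[1]+R*np.sin(a),zz])) for zz in(z,z+.006) for a in t])
    return (P-[365,130]+.5)*9-.5
for c,z in((p[:2],p[2]-.2054),((.57,-.286),.054)):
    P=circ(c,z,.032); print(c,z,"L/R/mid",P[:,0].min().round(1),P[:,0].max().round(1),P[:,0].mean().round(1),"top/bottom",P[:,1].min().round(1),P[:,1].max().round(1))
E
```

```text
time: 19.15
position: [0.5697, -0.286, 0.2986]
tool_rot: [-2.223, 0.003, 2.218]
ft_force: [0.1, -0.1, -0.8]
grip_width: 0.741
time: 19.35
position: [0.5697, -0.2861, 0.2987]
tool_rot: [-2.223, 0.003, 2.218]
ft_force: [-0.1, -1.3, -1.5]
grip_width: 0.743
t 19.35 p [ 0.5697 -0.2861  0.2987] q [ 0.85  0.41 -0.53  1.6   0.22  1.19 -1.31] F [-0.1 -1.3 -1.5] w 64.6
[[0.002, -0.002, -1.0], [-0.0, -1.0, 0.002], [-1.0, 0.0, -0.002]]
to [0.57, -0.286, 0.2654] shift mm tool [33.3 -0.1 -0.2]
yaw -1.5730833465195517 level turn [-0.0023 -0.0024 -0.0003]
[ 0.5697079  -0.28604948] 0.09332772077648957 L/R/mid 172.5 386.3 278.6 top/bottom 160.0 265.0
(0.57, -0.286) 0.054 L/R/mid 158.5 368.1 262.6 top/bottom 273.7 382.1
```

View pics/s10.png

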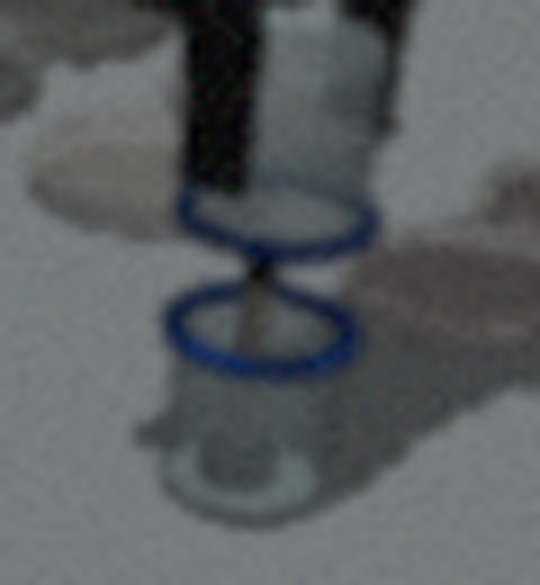

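```bash
python3 -m creep '[[7,0,0,0,0,0,40],[8,0,0,0,0,0,40],[8,0,0,0,0,0,40],[6,0,0,0,0,0,40],[2,0,0,0,0,0,40]]' ; python3 -m creep '[[1,0,0,0,0,0,40],[0,0,0,0,0,0,40],[0,0,0,0,0,0,40]]'; python3 st.py .57 -.286 .2654 -1.5708
```

```text
time: 19.9
position: [0.5693, -0.2858, 0.266]
tool_rot: [-2.22, 0.001, 2.22]
ft_force: [0.2, 0.9, -1.3]
grip_width: 0.735
time: 20.2
position: [0.5699, -0.286, 0.2668]
tool_rot: [-2.223, 0.003, 2.218]
ft_force: [-0.2, 0.5, -1.0]
grip_width: 0.739
t 20.2 p [ 0.5699 -0.286   0.2668] q [ 0.84  0.44 -0.53  1.63  0.24  1.13 -1.32] F [-0.2  0.5 -1. ] w 64.3
[[0.003, -0.002, -1.0], [-0.0, -1.0, 0.002], [-1.0, 0.0, -0.003]]
to [0.57, -0.286, 0.2654] shift mm tool [ 1.4 -0.  -0.1]
yaw -1.57295779196111 level turn [-0.0022 -0.0026 -0.0004]
```

```bash
python3 -m creep '[[1,0,0,0,0,0,40],[0,0,0,0,0,0,40],[0,0,0,0,0,0,40]]' ; python3 -m creep '[[0.5,0,0,0,0,0,40],[0,0,0,0,0,0,40],[0,0,0,0,0,0,40]]'; python3 -m creep '[[0.4,0,0,0,0,0,40],[0,0,0,0,0,0,40],[0,0,0,0,0,0,40]]'; python3 - <<'E'
from bench import get_image
import cv2
d=get_image("scene")
cv2.imwrite("pics/s11.png",cv2.resize(d["img"][130:195,365:425,::-1],None,fx=9,fy=9,interpolation=cv2.INTER_CUBIC))
E
```

```text
time: 20.5
position: [0.5697, -0.286, 0.2656]
tool_rot: [-2.223, 0.003, 2.218]
ft_force: [0.2, -0.1, -1.1]
grip_width: 0.739
time: 20.8
position: [0.5699, -0.286, 0.2653]
tool_rot: [-2.223, 0.003, 2.218]
ft_force: [-0.1, -0.3, 0.3]
grip_width: 0.74
time: 21.1
position: [0.5699, -0.286, 0.2652]
tool_rot: [-2.223, 0.003, 2.218]
ft_force: [-1.5, 0.9, 5.1]
grip_width: 0.737
```

View pics/s11.png

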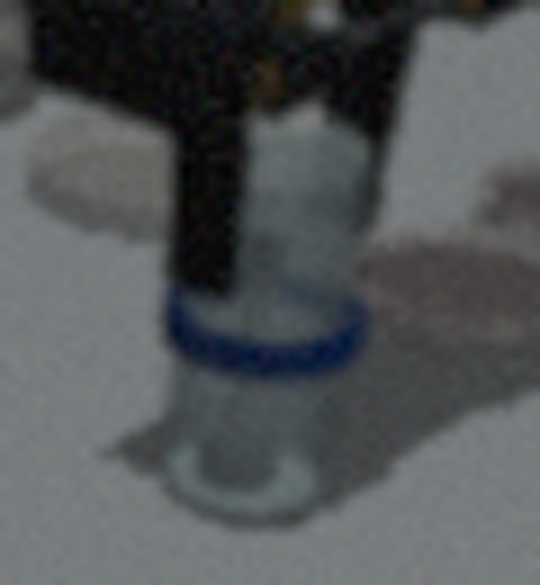

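Seated, contact force ~5 N. Release, rise and look.

```bash
python3 -m creep '[[-0.4,0,0,0,0,0,40],[0,0,0,0,0,0,55],[0,0,0,0,0,0,70],[0,0,0,0,0,0,87],[0,0,0,0,0,0,87]]' ; python3 -m creep '[[0,0,0,0,0,0,87],[0,0,0,0,0,0,87],[-10,0,0,0,0,0,87],[-20,0,0,0,0,0,87],[-30,0,0,0,0,0,87]]'; python3 -m creep '[[-40,0,0,0,0,0,87],[-30,0,0,0,0,0,87],[-10,0,20,0,0,0,87],[0,20,40,0,0,0,87],[0,40,30,0,0,0,87]]';  python3 -m creep '[[0,48,10,0,0,0,87],[0,48,10,0,0,0,87],[0,48,10,0,0,0,87],[0,0,0,0,0,0,87],[0,0,0,0,0,0,87]]'; python3 - <<'E'
from bench import get_image
import cv2,numpy as np
for n in("scene","top","wrist"):
    d=get_image(n); cv2.imwrite(f"pics/{n}9.png",d["img"][:,:,::-1]); np.savez(f"f_{n}.npz",**d)
s=np.load("f_scene.npz")["img"][...,::-1];t=np.load("f_top.npz")["img"][...,::-1]
f=lambda a:cv2.resize(a,None,fx=6,fy=6,interpolation=cv2.INTER_CUBIC)
cv2.imwrite("pics/fin.png",np.vstack([np.hstack([f(s[130:180,365:425]),f(s[163:213,314:374])]),np.hstack([f(t[184:234,433:493]),f(t[179:229,338:398])])]))
E
```

```text
time: 21.65
position: [0.5694, -0.286, 0.2642]
tool_rot: [-2.221, 0.002, 2.219]
ft_force: [1.4, 0.2, 0.2]
grip_width: 0.903
time: 22.15
position: [0.569, -0.2858, 0.3246]
tool_rot: [-2.219, 0.001, 2.22]
ft_force: [-0.0, 0.2, -0.3]
grip_width: 0.997
time: 22.65
position: [0.4795, -0.3426, 0.4069]
tool_rot: [2.223, 0.004, -2.214]
ft_force: [0.3, -1.5, 0.4]
grip_width: 0.999
time: 23.15
position: [0.448, -0.4911, 0.4047]
tool_rot: [-2.221, 0.005, 2.216]
ft_force: [0.9, 1.2, -0.1]
grip_width: 1.001
```

View pics/fin.png

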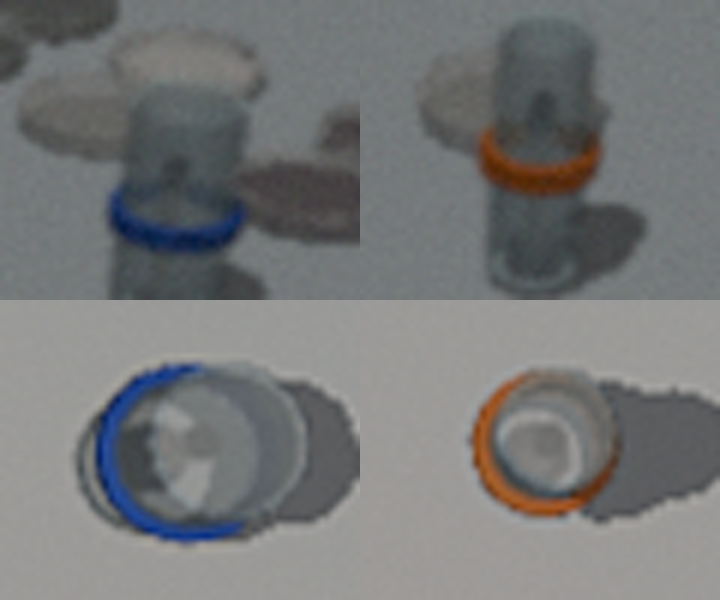

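View pics/top9.png

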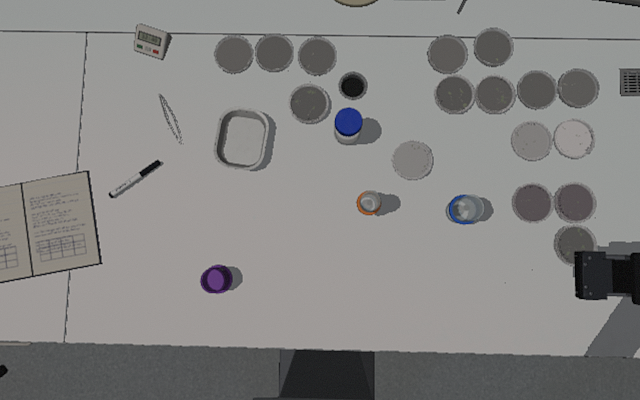

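View pics/scene9.png

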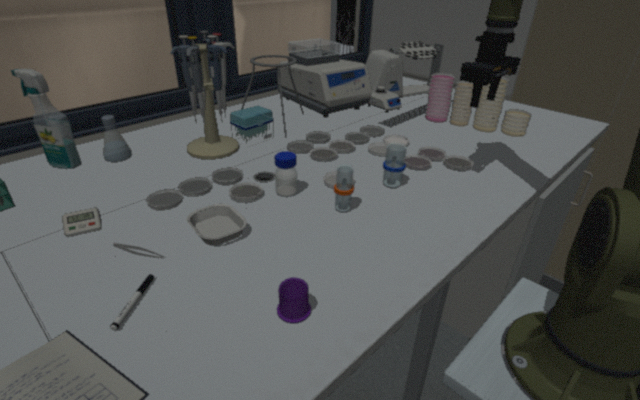

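```bash
python3 - <<'E'
import cv2,numpy as np
s=np.load("f_scene.npz")["img"][...,::-1]
f=lambda a:cv2.resize(a,None,fx=13,fy=13,interpolation=cv2.INTER_CUBIC)
cv2.imwrite("pics/fin2.png",np.clip(1.5*np.hstack([f(s[150:190,378:408]),f(s[172:212,329:359])]).astype(float),0,255).astype(np.uint8))
E
```

```text
(no output)
```

View pics/fin2.png

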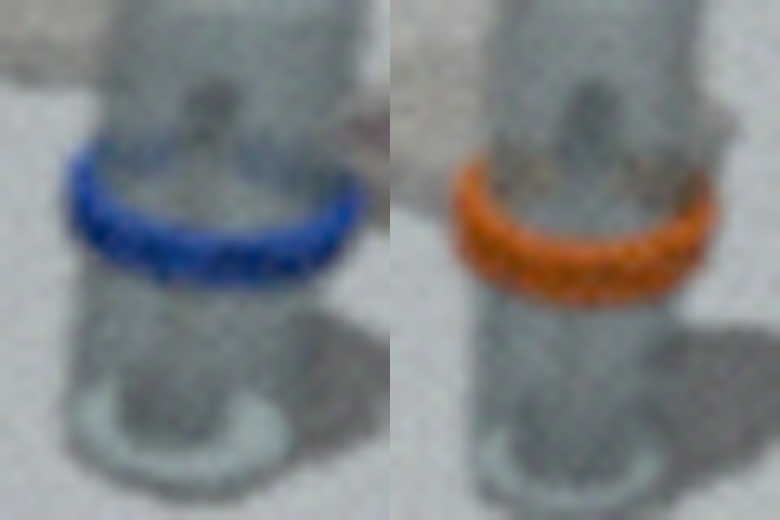

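Both rim pairs form one even band (blue at (69–365, 150–285), orange at (455–715, 160–305)). Both loggers stand upright inside, and the bystanders have not moved. Handing in.

```bash
python3 -c "
from bench import ctrl,monitor
print(monitor.get_state()['time']); print(ctrl.close_job())"
```

```text
23.3
the job is handed in; nothing more can be done
None
```

I closed both jars with their matching covers and handed the job in at 23.3 s. The narrow orange cover went on first, then the wide blue one. I released each after 5 to 6 N of upward contact force at the expected seating height.

- **Fit:** in the final scene and top pictures, each pair of rims forms one even band. Before lowering, the rims lined up to within about 0.5 mm in the scene camera.
- **Placement:** both chambers stand upright where the open jars stood, and the gripper is clear of everything.
- **Loggers:** both loggers can be seen standing upright through the frosted glass. The wrist force never showed an unexpected contact.
- **Bystanders:** the bottle, tray, petri dish and purple jar look unmoved.

Two readings disagreed along the way:
- **Camera offset:** the wrist and top cameras differed by about 2.5 mm in y. I resolved this from the position of the first gripped cover.
- **Gripper width:** it read about 10 mm more than each cover's body diameter. I confirmed the first grip with a small test lift, and the second with the steady width and weight readings.

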